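# Draw the sagging bolt and hold the guard's gate ajar

### The job

I need to get a probe to the board inside the bench guard, so draw back the gate's barrel bolt: it sags in its worn barrel and hangs on the keeper's bent-up lip, so lift it over the lip as you pull, without forcing it. Then swing the self-closing gate open about a hand's width (roughly 9 cm at its free edge), with the bolt still drawn, and finish while holding it still there with your fingers; do not let go. Leave everything else on the bench where it is.

Things in the scene. Friction and masses are not known exactly. Their poses are not given: they have to be found in the camera images.
- guard: Bench guard: clear-sided box on an aluminium frame, 343 wide, 300 deep, 200 mm high, fixed. Origin on the bench in the plane of its front face; x points into the box, y along the front from the keeper post (y -155 to -195 mm) to the hinge post (y +118 to +148), z up. The shut gate lies in the front face. Near the gate only the bolt's grip rises above 200 mm; a tray lies on the lid, to 235 mm.
- hinge_axis (a point): A point on the gate's upright hinge axis, 200 mm above the bench (8 mm in front of the guard's front face).
- gate_swing (a joint): Gate angle, rad: 0 shut, growing as the free edge swings out to the guard's -x (clockwise from above). A light spring closes it (3 to 4 N at the bolt's grip): let go, it falls shut. It cannot swing past 0.03 until the bolt's nose has left the keeper.
- gate: The gate: aluminium frame 259 wide, 188 tall, 25 mm thick with a clear pane; the bolt is on the outside of its 40 mm top rail. Origin on the hinge axis at bench height; shut, its axes are the guard's.
- gate_edge (a point): Top corner of the gate's free edge, outer face, 263 mm from the hinge axis, 200 mm high. How far it has moved out from shut is the gap: a gap of 90 mm is a gate angle of 0.35 rad.
- bolt_grip (a point): Centre of the bolt's upright grip: dark steel cylinder, 20 mm diameter, 44 mm tall, standing up from the rod. At the start (shut, sagging) about 230 mm above the bench, 22 mm in front of the guard's face, at guard y about -145 mm, leaning 0.13 rad towards the keeper. Free air all round it above 205 mm.
- bolt_lift (a joint): Tilt of the rod in its worn barrel, rad: 0 sagging nose-down (where its weight leaves it), 0.13 level, 0.19 stop. The tilt axis is level, square to the gate, at rod height, 110 mm from the grip on the hinge side (bolt shot): 0.1 rad raises the grip 11 mm and tips it 6 mm towards the hinge. Above 0.07 the nose clears the lip.
- bolt_slide (a joint): How far the rod is drawn along itself towards the hinge, m: 0 shot, 0.058 stop; starts at 0 to 0.009. Unlifted, its notch catches on the lip at about 0.01. The nose is out of the keeper above 0.041. About 1 N of friction; stays where it is left.
- bolt_nose (a point): Tip of the bolt's nose, on the axis of the 16 mm round steel rod, 64 mm from the foot of the grip. A notch 22 mm long and 10 mm deep is cut in the rod's underside, from 18 to 40 mm behind the tip.
- lip_top (a point): Middle of the top edge of the keeper's bent-up lip (6 mm thick along the bolt, 26 mm wide), which stands in the bolt's notch. The keeper is a 33 mm wide open-topped steel channel on the front of the keeper post: floor, a bent front cheek 44 mm tall, and this lip at its gate-side end.
- meter_a: Bystander, a handheld multimeter, 88 x 185 x 42 mm lying on its back; origin under its middle. Leave it alone.
- meter_b: Bystander, a handheld multimeter, 88 x 185 x 42 mm lying on its back; origin under its middle. Leave it alone.
- decade_box: Bystander, a resistance decade box, 85 x 170 mm, 66 mm high over its four knobs; origin under its middle. Leave it alone.
- plug_board: Bystander, a plug-in circuit board, 90 x 120 mm, 29 mm high, on four feet; origin under its middle. Leave it alone.
- parts_tray: Bystander, a parts tray, 100 x 130 x 30 mm, grey, divided, empty; origin under its middle. Leave it alone.
- screwdriver: Bystander, a screwdriver, 170 mm long, lying, handle about 25 mm thick; origin under its middle. Leave it alone.
- solder_reel: Bystander, a solder reel, 60 mm across, 42 mm high, standing on its flange; origin under its middle. Leave it alone.

How it is judged:
On the way, in this order (a step that is already met when the one before it is completed fails the run):
1. the bolt's nose is lifted above the keeper's lip while still shot (value of joint bolt_lift above 0.055 rad and value of joint bolt_slide below 0.03 m), for 0.05 s.
2. the bolt is drawn clear of the keeper (value of joint bolt_slide above 0.041 m), for 0.1 s.
3. the gate is swung ajar (value of joint gate_swing above 0.22 rad), for 0.1 s.
At the end, for the whole second after the job is handed in: Through the last second the gate stands 60 to 120 mm open at its free edge (0.22 to 0.47 rad) and still (under 0.06 rad/s), the bolt is drawn at least 35 mm, the fingers bear on the gate or its bolt with over 1 N, and no bystander touches the gate (value of joint gate_swing between 0.22 and 0.47 rad and velocity of joint gate_swing between -0.06 and 0.06 rad/s and value of joint bolt_slide above 0.035 m and contact force between the fingers and gate above 1 N and contact force between gate and meter_a below 0.3 N and contact force between gate and meter_b below 0.3 N and contact force between gate and decade_box below 0.3 N and contact force between gate and plug_board below 0.3 N and contact force between gate and parts_tray below 0.3 N and contact force between gate and screwdriver below 0.3 N and contact force between gate and solder_reel below 0.3 N); the arm keeps its last pose, push and grip.
It fails at once if the bolt is forced against the keeper (over 40 N) (contact force between gate and guard above 40 N).
It fails at once if a bystander is knocked or shifted by more than 15 mm (distance of any of meter_a, meter_b, decade_box, plug_board, parts_tray, screwdriver, solder_reel from where it was at the start of the episode above 0.015 m).
It also fails if it takes over 35 s, if anything falls off the work surface, if the arm or the gripper's body presses on something with over 40 N, if the wrist force passes 120 N, or if a joint passes its speed limit or range.

### The arm

A 6-joint arm with a two-finger parallel gripper is mounted at the origin on the work surface. World frame = base frame: x ahead of the robot, y to its left, z up, the work surface at z = 0. Lengths are in m, angles in rad, forces in N, time in s.
With the tool pointing down it reaches from about 0.4 to 0.825 m from the base axis. Payload 7 kg.
Tool frame: the origin (TCP) lies at the very end of the fingers, on their centre line; the grasp point (between the pads) lies behind it (env.grip_point_offset is the z of the grasp point in the tool frame, in m); z points along the fingers, y is the direction in which the jaws open and shut (so a half turn about z gives the same grasp; the last joint's range is limited). The gripper opens to 88 mm and grips with 3 to 60 N. Pads are 19 mm wide; open, the fingers measure 130 mm over their backs; the gripper's body (78 mm by 193 mm) begins 47 mm behind the grasp point.
Start: joints at [-0.847, 0.359, 0.012, 0, -1.224, -0.288], TCP at [0.285, -0.612, 0.227] pointing down, gripper open.
Joint ranges: [-3.07, 3.07], [-1.43, 2.12], [-1.02, 1.25], [-3.03, 1.67], [-3.05, -0], [-3.03, 3.03]. Speed limits (rad/s): [2.39, 2.39, 3.01, 3.14, 3.14, 3.14].

### API

Orientations are given as a rotation vector (axis times angle).
In Python, from rig import env, fingers, solve_ik, viewer gives the robot as it stands. Calls block until the motion is done:
- env.goto(position, orientation): joint-space move of the TCP to a pose.
- env.move_l(position, rotation=None, speed=0.15): straight line of the TCP; rotation=None keeps the orientation; speed is the mean speed in m/s.
- env.goto_joints(angles): joint-space move.
- fingers.grip(opening, squeeze=None): finger opening in m; squeeze is the grip in N (None keeps the last); returns when the fingers have stopped.
- env.pause(seconds).
- solve_ik(position, orientation): joint angles nearest the present ones, or None.
- env.get_state(): the state.
- viewer.grab_frame(name): name is "scene" or "top" or "wrist"; returns the picture (420x560x3 uint8, blue, green, red); there is no depth.
- viewer.get_calibration(name): a dict with "camera_matrix" (3x3 intrinsics, pixels), "R" (3x3) and "t" (3): a world point X has camera coordinates R X + t. Camera axes: x right, y down, z forward; pixel columns grow to the right and rows downward; lengths in m; the calibration is good to about 2 mm. A picture is of the moment at which its call begins: read the wrist's pose just before it. get_calibration takes no time and is no camera call; for the wrist camera it gives the pose at the moment of the call.
A pose or a line that the arm cannot do raises env.IKError and nothing moves.
- env.sign_off(): hands the job in, once; it reports no verdict.
Trained networks look in the newest picture that a camera, given by its name, has taken for a name from the list of things; names that differ only in an ending like _2 or _b are one class to them, and where a whole thing is asked for, a point or a joint stands for the part that bears it (a point fixed in the world has none). Each returns a list of dicts, best first, with "score" (0 to 1); they miss things now and then, are a little off and sometimes report something else, mostly with a low value. They report only what shows in the picture. A call takes as long as a camera call.
- viewer.recognise(camera, thing): "centre" ([column, row] in pixels, amid what is visible of it).
The state is a dict: "time": time; "joint_positions": joint angles; "qvel": joint speeds; "tau": joint torques, N m; "ee_pos": TCP position; "orientation": TCP orientation; "force": force on the tool from outside, world axes, zero at the start; "ft_torque": the same for the moment, N m; "finger_gap": finger opening in m.
Only numpy, scipy, OpenCV 4.12 (cv2) and the standard library are available. Lean on these libraries where they do the work, as an engineer would, in place of code of your own. Each camera call takes 0.05 s, during which the arm holds its last target.

## Working session

There is one attempt and no reset: what is moved stays moved. The work goes in short steps, each a Python script; the robot and the scene stay as the last script left them, time stands still between calls to the robot, and variables do not carry over. Pictures are saved under pics/ and viewed, and the job is handed in when it is done.

```bash
ls; mkdir -p pics; python3 - <<'E'
from rig import env, fingers, solve_ik, viewer
import cv2
for n in ["scene","top","wrist"]:
    f=viewer.grab_frame(n); cv2.imwrite(f"pics/{n}0.png",f)
    c=viewer.get_calibration(n); print(n,c)
    for th in ["bolt_grip","hinge_axis","gate_edge","lip_top","bolt_nose"]:
        print(th,[(r['centre'],round(r['score'],2)) for r in viewer.recognise(n,th)][:3])
s=env.get_state();print(s,env.grip_point_offset)
E
```

```text
pics
scene {'camera_matrix': array([[410.70998361,   0.        , 279.16603019],
       [  0.        , 410.70998361, 206.73777917],
       [  0.        ,   0.        ,   1.        ]]), 'R': array([[-0.85233679,  0.52296933, -0.00500835],
       [ 0.43311015,  0.70045156, -0.56725939],
       [-0.29315116, -0.48566522, -0.82352395]]), 't': array([ 0.52566208, -0.14860126,  1.43317657])}
bolt_grip [([291.5, 213.1], 0.86)]
hinge_axis [([268.1, 279.5], 0.97)]
gate_edge [([298.9, 238.3], 0.77), ([335.8, 378.4], 0.28)]
lip_top [([268.1, 289.5], 0.59)]
bolt_nose [([292.3, 210.4], 0.84)]
top {'camera_matrix': array([[404.44873725,   0.        , 279.80892809],
       [  0.        , 404.44873725, 212.21625663],
       [  0.        ,   0.        ,   1.        ]]), 'R': array([[ 3.60546558e-04, -9.99680743e-01, -2.52642404e-02],
       [-9.83440573e-01,  4.22418969e-03, -1.81181667e-01],
       [ 1.81230545e-01,  2.49112035e-02, -9.83125079e-01]]), 't': array([-0.01485472,  0.60996443,  1.03184327])}
bolt_grip [([258.1, 212.0], 0.86), ([215.8, 118.9], 0.39)]
hinge_axis [([229.5, 158.8], 0.64)]
ga
[... 566 characters left out ...]
e []
{'time': 0.9, 'joint_positions': array([-8.46880365e-01,  3.58594642e-01,  1.18896227e-02,  2.11232173e-05,
       -1.22410704e+00, -2.88094066e-01]), 'qvel': array([-7.11876221e-04,  4.55992105e-04,  7.94531402e-04, -7.58746094e-04,
        1.14130612e-03, -7.91856406e-05]), 'tau': array([-1.90579717e-04, -5.82350743e+01,  2.93299538e+01,  7.00235143e+00,
        1.23914477e-02, -4.71314013e-05]), 'ee_pos': array([ 0.28491499, -0.61189255,  0.226564  ]), 'orientation': array([ 6.79187925e-01, -3.06727095e+00, -6.48982591e-06]), 'force': array([ 0.85147926,  0.23860928, -0.51659016]), 'ft_torque': array([ 0.01249771,  0.00762088, -0.00134979]), 'finger_gap': 0.08765905011164957} -0.0188
```

View pics/scene0.png

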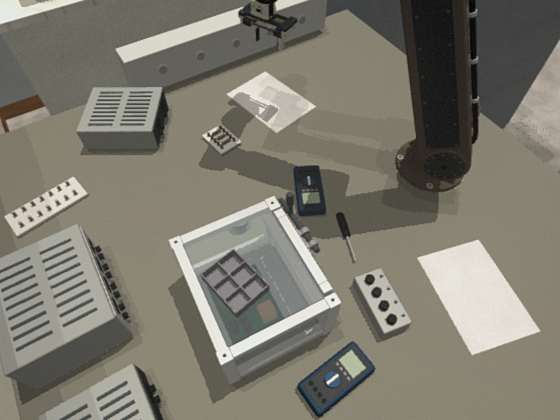

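View pics/top0.png

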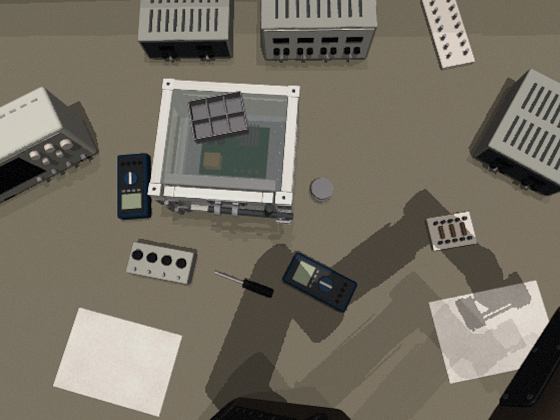

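```bash
python3 - <<'E'
import cv2
f=cv2.imread("pics/top0.png");cv2.imwrite("pics/top0c.png",cv2.resize(f[60:260,140:340],None,fx=3,fy=3,interpolation=cv2.INTER_CUBIC))
f=cv2.imread("pics/scene0.png");cv2.imwrite("pics/scene0c.png",cv2.resize(f[180:330,200:400],None,fx=4,fy=4,interpolation=cv2.INTER_CUBIC))
E
```

```text
(no output)
```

View pics/top0c.png

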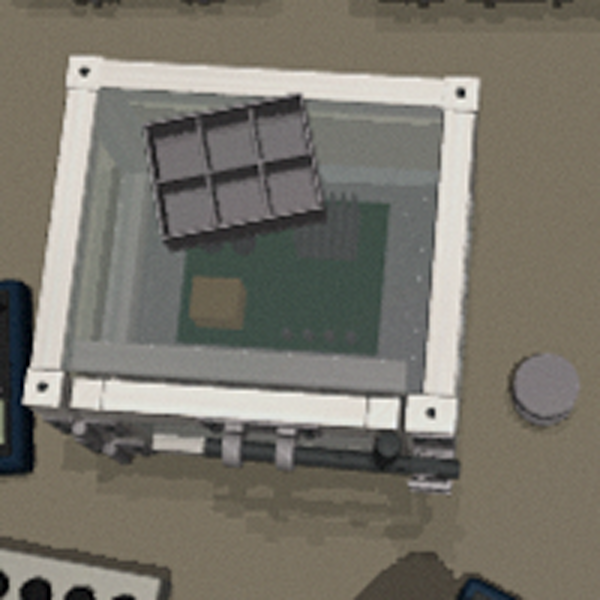

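View pics/scene0c.png

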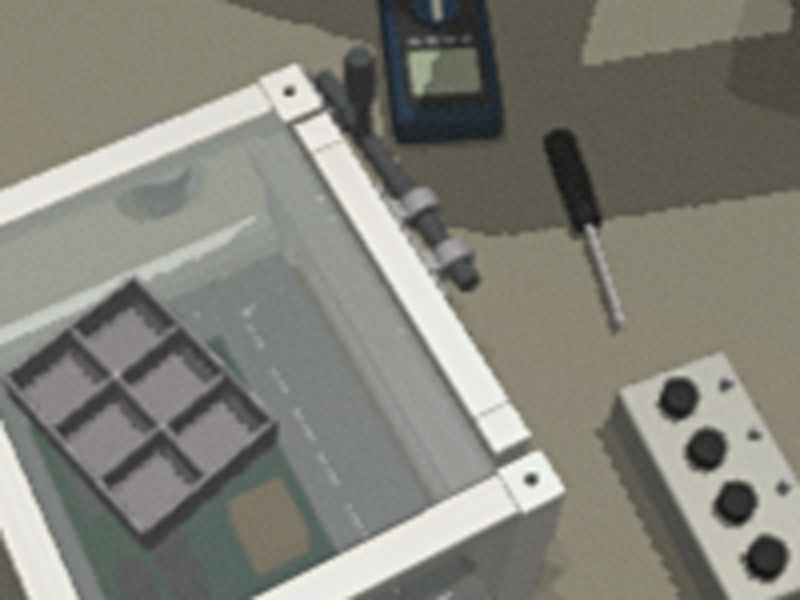

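The top view shows the keeper post at right (crop 431,412), the hinge post at left (42,387), and the grip's top near crop (387,440). In the scene view the grip's top is at crop (360,57). Next I fit the guard pose from the corners and screws.

```bash
cat > h.py <<'E'
from rig import env, fingers, solve_ik, viewer
import numpy as np, cv2
from scipy.spatial.transform import Rotation as Ro
def ray(c,uv):
    K,R,t=c["camera_matrix"],c["R"],c["t"]
    d=R.T@np.linalg.solve(K,[uv[0],uv[1],1]); return -R.T@t,d/np.linalg.norm(d)
def atz(c,uv,z):
    o,d=ray(c,uv); return o+d*(z-o[2])/d[2]
def tri(l):
    A=np.zeros((3,3));b=np.zeros(3)
    for c,uv in l:
        o,d=ray(c,uv);P=np.eye(3)-np.outer(d,d);A+=P;b+=P@o
    X=np.linalg.solve(A,b); return X,[np.round(np.array(proj(c,X))-uv,1) for c,uv in l]
def proj(c,X):
    p=c["camera_matrix"]@(c["R"]@X+c["t"]);return p[:2]/p[2]
E
python3 - <<'E'
from h import *
T=viewer.get_calibration("top");S=viewer.get_calibration("scene")
tp=lambda a,b:np.array([140+a/3,60+b/3]); sp=lambda a,b:np.array([200+a/4,180+b/4])
np.set_printoptions(precision=4,suppress=True)
print("grip top",tri([(T,tp(387,438)),(S,sp(360,57))]))
print("screwK",tri([(T,tp(431,412)),(S,sp(289,91))]))
print("screwH",tri([(T,tp(42,387)),(S,sp(531,479))]))
C=[tp(25,404),tp(458,431),tp(68,57),tp(478,78)]
W=[atz(T,c,0.2) for c in C];[print(w) for w in W]
print("scr",[atz(T,tp(*c),.2) for c in [(84,71),(460,93),(42,387),(431,412)]])
print("width",np.linalg.norm(W[0]-W[1]),np.linalg.norm(W[0]-W[2]))
G=np.array([[0,.148],[0,-.195],[.3,.148],[.3,-.195]]);W=np.array(W)[:,:2]
gm,wm=G.mean(0),W.mean(0);H=(G-gm).T@(W-wm);a=np.arctan2(H[0,1]-H[1,0],H[0,0]+H[1,1])
R=np.array([[np.cos(a),-np.sin(a)],[np.sin(a),np.cos(a)]]);o=wm-R@gm
print("guard yaw",a,"origin",o,"res",(W-(o+G@R.T)))
print("grip pred",o+R@[-.022,-.145],"hinge",o+R@[-.008,.118])
E
```

```text
grip top (array([0.5871, 0.0041, 0.2486]), [array([-0.5,  0.6]), array([-0.7, -0.1])])
screwK (array([ 0.6198, -0.0286,  0.1948]), [array([ 0., -0.]), array([0., 0.])])
screwH (array([0.6419, 0.28  , 0.1952]), [array([ 0.1, -0.1]), array([0.1, 0. ])])
[0.6268 0.2912 0.2   ]
[ 0.6035 -0.0497  0.2   ]
[0.9226 0.2728 0.2   ]
[ 0.8993 -0.0677  0.2   ]
scr [array([0.9098, 0.2588, 0.2   ]), array([ 0.8862, -0.0529,  0.2   ]), array([0.6405, 0.2785, 0.2   ]), array([ 0.6187, -0.0287,  0.2   ])]
width 0.3417008475835466 0.2963172794037605
guard yaw -0.06535650779414293 origin [0.6149 0.1449] res [[ 0.0023 -0.0014]
 [ 0.0013 -0.    ]
 [-0.0014 -0.0002]
 [-0.0022  0.0016]]
grip pred [0.5835 0.0016] hinge [0.6146 0.2632]
```

The guard fits at yaw -0.065 with residuals of 2 mm or less. The predicted and triangulated grips agree to a few mm, and the grip top came out at 0.249 against 0.252 expected. I'll move above it and look with the wrist camera.

```bash
cat >> h.py <<'E'
YAW=-0.0654; GO=np.array([0.6149,0.1449,0])
Rg=Ro.from_euler('z',YAW)
def g2w(p): return GO+Rg.apply(p)
def w2g(p): return Rg.inv().apply(np.asarray(p)-GO)
# tool: z down, y along +-guard x
def tool0(sgn=1):
    y=Rg.apply([sgn,0,0]);z=np.array([0,0,-1.]);x=np.cross(y,z)
    return Ro.from_matrix(np.c_[x,y,z])
E
python3 - <<'E'
from h import *
np.set_printoptions(precision=4,suppress=True)
T=viewer.get_calibration("top")
for n,p,z in [("meter near corner",(292,254),.042),("meter left",(283,278),.042),("screwdr",(215,272),.01),("decade corner",(196,252),.05)]:
    print(n,w2g(atz(T,p,z)))
for s in (1,-1):
    print(s,solve_ik([0.555,0.004,0.36],tool0(s).as_rotvec()))
E
```

```text
meter near corner [-0.1032 -0.2004  0.042 ]
meter left [-0.1679 -0.1805  0.042 ]
screwdr [-0.1632  0.0071  0.01  ]
decade corner [-0.1148  0.0555  0.05  ]
1 [ 0.3601  0.1016 -0.0266 -0.     -1.4426  2.7161]
-1 [ 0.3601  0.1016 -0.0266  0.     -1.4426 -0.4255]
```

```bash
python3 - <<'E'
from h import *
np.set_printoptions(precision=4,suppress=True)
q=tool0(-1).as_rotvec()
p=env.get_state()["ee_pos"]
env.move_l([p[0],p[1],0.36],speed=0.25)
env.goto([0.585,0.006,0.34],q)
f=viewer.grab_frame("wrist");c=viewer.get_calibration("wrist");cv2.imwrite("pics/w1.png",f)
f=viewer.grab_frame("scene");cv2.imwrite("pics/s1.png",cv2.resize(f[130:330,200:400],None,fx=3,fy=3,interpolation=cv2.INTER_CUBIC))
print(env.get_state()["time"],env.get_state()["ee_pos"],env.get_state()["force"])
np.savez("c1.npz",**c); print(-c["R"].T@c["t"])
print("pred grip top",proj(c,np.array([.5865,.004,.252])),"bot",proj(c,np.array([.5865,.009,.208])))
print(viewer.recognise("wrist","bolt_grip"))
E
```

```text
4.125 [0.585  0.0053 0.34  ] [-0.2261  0.4606 -0.6062]
[ 0.5798 -0.0689  0.4982]
pred grip top [278.4149 215.6174] bot [279.0866 207.6617]
[{'centre': [283.8, 209.2], 'score': 0.77}]
```

View pics/w1.png

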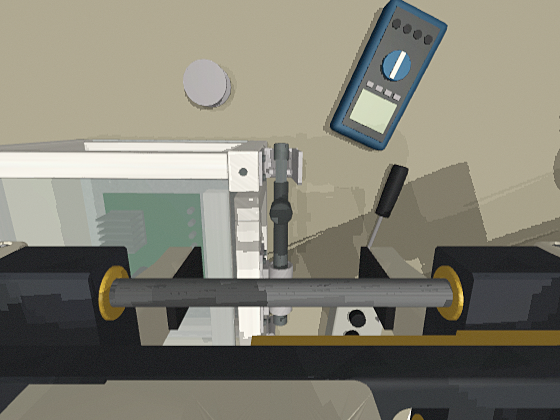

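View pics/s1.png

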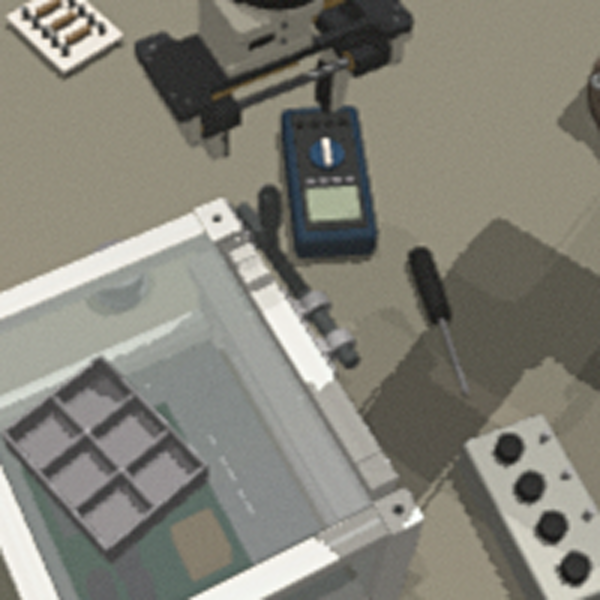

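The wrist view shows the grip between the open jaws, centred at about (282,212), and the rod running along the gate. The fingers are clear of the meter.

```bash
python3 - <<'E'
from h import *
np.set_printoptions(precision=4,suppress=True)
c=dict(np.load("c1.npz"))
g=atz(c,(282,212),.235); print("grip",g,w2g(g))
q=tool0(-1).as_rotvec()
x,y=0.584,g[1]
if abs(g[0]-.584)<.003: x=g[0]
env.move_l([x,y,0.27],q,speed=0.15)
env.move_l([x,y,0.213],speed=0.1)
s=env.get_state();print(s["ee_pos"],s["force"],s["time"])
fingers.grip(0.03,15)
s=env.get_state();print(s["finger_gap"],s["force"])
fingers.grip(0.0,15)
s=env.get_state();print(s["finger_gap"],s["force"],s["ft_torque"],s["time"])
f=viewer.grab_frame("wrist");cv2.imwrite("pics/w2.png",f)
f=viewer.grab_frame("scene");cv2.imwrite("pics/s2.png",cv2.resize(f[130:330,200:400],None,fx=3,fy=3,interpolation=cv2.INTER_CUBIC))
E
```

```text
grip [0.5836 0.0059 0.235 ] [-0.0222 -0.1407  0.235 ]
[0.5841 0.0059 0.2138] [-0.8208  1.2941 -0.0146] 5.5083
0.02993888298682202 [-0.6056 -0.4544  0.3561]
0.02005074293990456 [ 2.222  -0.3982 -0.1837] [-0.1929 -0.5938 -0.0321] 6.9333
```

View pics/w2.png

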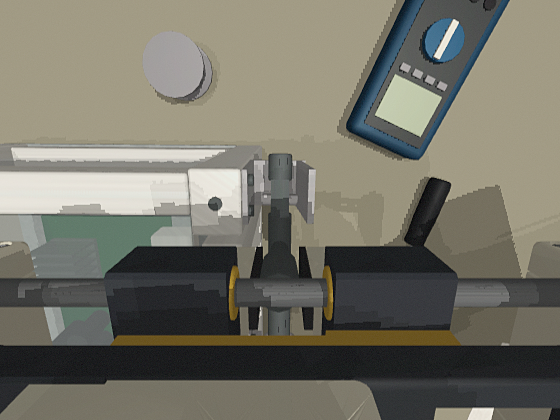

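View pics/s2.png

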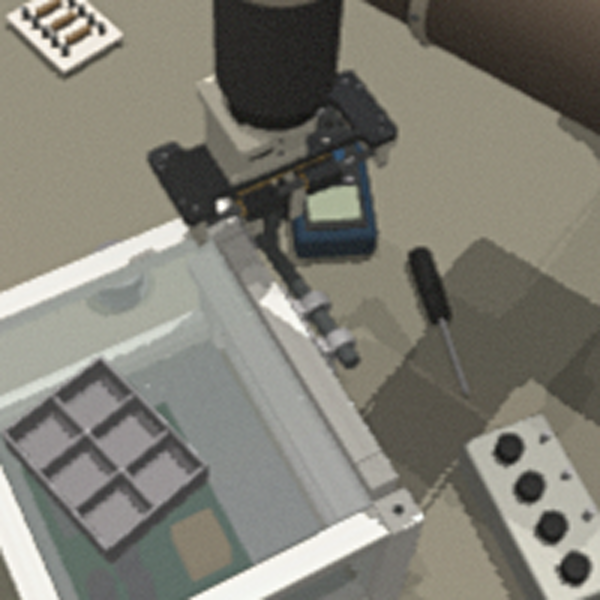

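The gap is 20.05 mm, which matches the grip's 20 mm, and the reaction is only about 2 N. Now I'll lift along the tilt arc.

```bash
cat >> h.py <<'E'
AX=np.array([-0.022,-0.035,0.172])   # tilt axis (guard, gate shut)
HG=np.array([-0.008,0.118,0.0])
P0=None
def target(p0g,r0,lift,slide,swing):
    """p0g: TCP at grasp in guard frame; r0: tool Rotation in guard frame; slide relative to grasp"""
    Rl=Ro.from_euler('x',-lift)  # raises -y side
    d=Ro.from_euler('x',0.13-lift).apply([0,slide,0])  # rod dir: nose(-y) down when sagging
    p=AX+Rl.apply(p0g-AX)+d; r=Rl*r0
    Rs=Ro.from_euler('z',-swing)
    p=HG+Rs.apply(p-HG); r=Rs*r
    return g2w(p),(Rg*r).as_rotvec()
E
python3 - <<'E'
from h import *
np.set_printoptions(precision=4,suppress=True)
fingers.grip(0.0,30)
s=env.get_state()
p0=w2g(s["ee_pos"]);r0=(Rg.inv()*Ro.from_rotvec(s["orientation"]));np.savez("g0.npz",p=p0,r=r0.as_rotvec())
print(s["ee_pos"],s["force"])
for l in (.03,.06,.09,.115):
    p,r=target(p0,r0,l,0,0); env.move_l(p,r,speed=0.03)
    s=env.get_state();print(l,p,s["ee_pos"],s["force"],s["ft_torque"],s["finger_gap"],s["time"])
f=viewer.grab_frame("wrist");cv2.imwrite("pics/w3.png",f)
f=viewer.grab_frame("scene");cv2.imwrite("pics/s3.png",cv2.resize(f[180:280,240:340],None,fx=6,fy=6,interpolation=cv2.INTER_CUBIC))
E
```

```text
[0.5838 0.0059 0.2131] [ 1.619  -0.9714 -0.2277]
0.03 [0.5839 0.0072 0.2163] [0.5838 0.0075 0.2162] [ 2.3147 -0.3322 -0.508 ] [-0.1455 -0.7371  0.0026] 0.019253182341481146 7.5167
0.06 [0.584  0.0085 0.2194] [0.584  0.0089 0.2194] [ 1.755  -0.2671 -0.0473] [ 0.1768 -0.6978  0.0311] 0.01914402318917899 7.7833
0.09 [0.5841 0.01   0.2225] [0.5842 0.0103 0.2225] [ 1.9133 -0.9735  0.4963] [ 0.3891 -0.6793  0.0867] 0.019615214624135773 8.05
0.115 [0.5842 0.0113 0.225 ] [0.5842 0.0115 0.2251] [2.4854 0.1035 1.5574] [ 0.4642 -0.717   0.0299] 0.019409607674152236 8.3
```

View pics/w3.png

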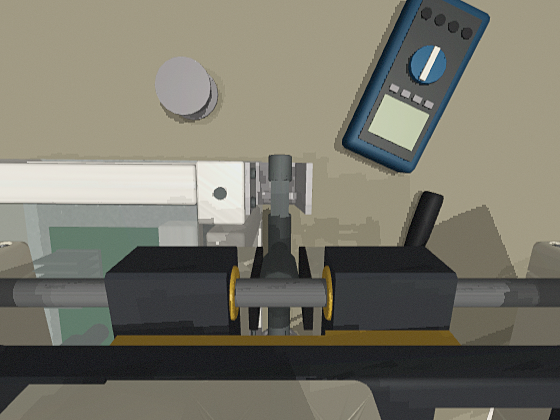

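View pics/s3.png

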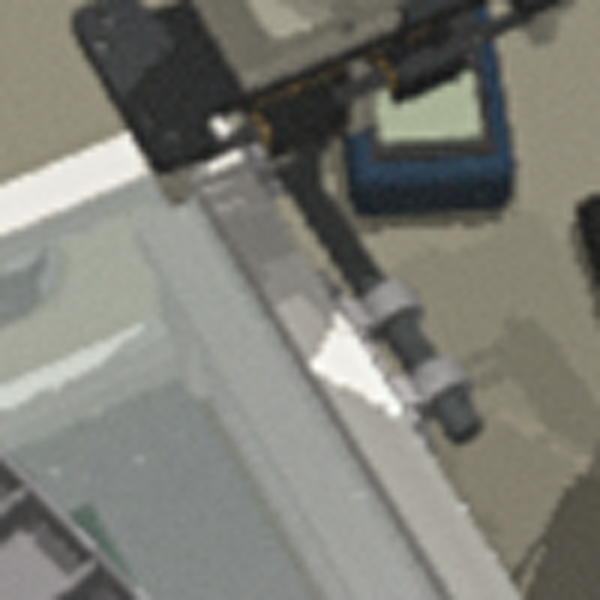

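In the wrist view the nose kept its place relative to the gripper (280,154) while the keeper shifted, so the bolt lifted with the hand. Forces are under 3 N. I'll draw it in monitored steps.

```bash
python3 - <<'E'
from h import *
np.set_printoptions(precision=4,suppress=True)
d=np.load("g0.npz");p0,r0=d["p"],Ro.from_rotvec(d["r"])
f0=env.get_state()["force"]
p,r=target(p0,r0,.125,0,0);env.move_l(p,r,speed=.03)
for sl in (.004,.008,.012,.018,.025,.032,.039,.046):
    p,r=target(p0,r0,.125,sl,0); env.move_l(p,r,speed=0.05)
    s=env.get_state();print(sl,s["ee_pos"],s["force"],s["ft_torque"],s["time"])
    if np.linalg.norm(s["force"]-f0)>10: print("STOP");break
f=viewer.grab_frame("wrist");cv2.imwrite("pics/w4.png",f)
f=viewer.grab_frame("scene");cv2.imwrite("pics/s4.png",cv2.resize(f[180:280,240:340],None,fx=6,fy=6,interpolation=cv2.INTER_CUBIC))
E
```

```text
0.004 [0.5846 0.0162 0.2261] [ 1.5726 -0.1241  1.3994] [ 0.8062 -0.7449  0.1057] 8.9
0.008 [0.5849 0.0202 0.226 ] [2.2473 0.2262 2.6954] [ 0.921  -0.8535  0.0792] 9.15
0.012 [0.5851 0.0242 0.226 ] [ 1.9662 -0.4535  2.4549] [ 0.971  -0.871   0.0802] 9.4
0.018 [0.5856 0.0303 0.2261] [3.7062 0.4422 2.3563] [ 0.9466 -0.9861  0.0977] 9.6667
0.025 [0.586  0.0373 0.2261] [ 2.1322 -0.0148  1.6046] [ 0.8987 -1.0303  0.0417] 9.9583
0.032 [0.5865 0.0443 0.2262] [ 2.698  -0.1146  2.9924] [ 0.7393 -0.9621  0.1269] 10.25
0.039 [0.5869 0.0512 0.2263] [2.3622 0.787  3.8918] [ 0.8024 -1.0906  0.1181] 10.5417
0.046 [0.5874 0.0581 0.2264] [3.1506 0.6202 4.4255] [ 0.7745 -1.0736  0.0789] 10.8333
```

View pics/w4.png

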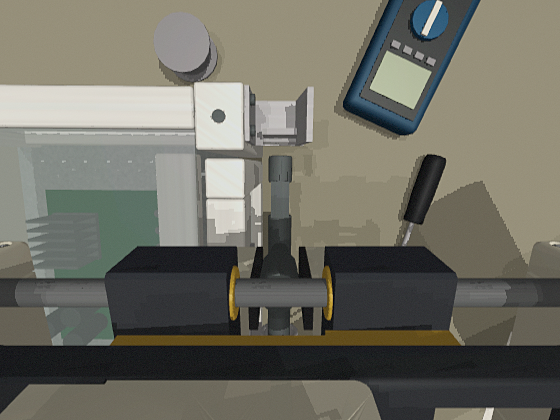

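View pics/s4.png

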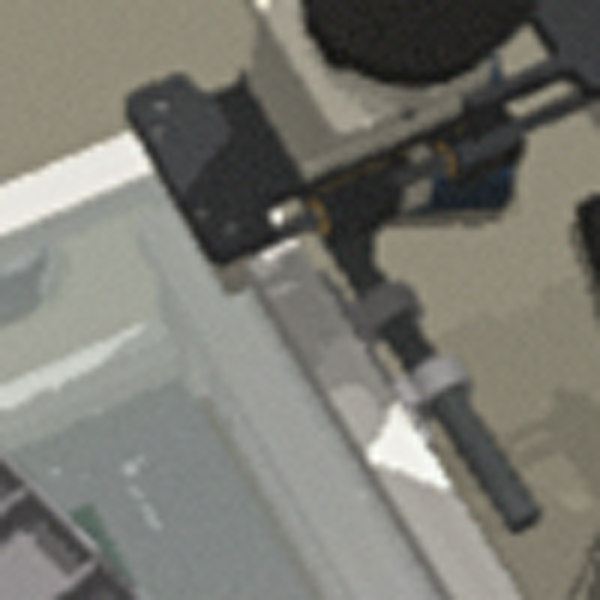

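The nose tip (280,157) is now out of the keeper channel, whose lip is at about row 145. The tail protrudes past the barrel and forces are small. Next is swinging the gate along its arc.

```bash
python3 - <<'E'
from h import *
np.set_printoptions(precision=4,suppress=True)
d=np.load("g0.npz");p0,r0=d["p"],Ro.from_rotvec(d["r"])
print(solve_ik(*target(p0,r0,.125,.046,.35)))
f0=env.get_state()["force"]
env.pause(.1)
for k,sw in enumerate(np.arange(.03,.346,.035)):
    p,r=target(p0,r0,.125,.046,sw); env.move_l(p,r,speed=0.06)
    s=env.get_state();print(round(sw,3),s["ee_pos"],s["force"],s["ft_torque"],s["finger_gap"],s["time"])
    if np.linalg.norm(s["force"]-f0)>18: print("STOP");break
f=viewer.grab_frame("wrist");cv2.imwrite("pics/w5.png",f)
f=viewer.grab_frame("scene");cv2.imwrite("pics/s5.png",cv2.resize(f[150:350,180:400],None,fx=3,fy=3,interpolation=cv2.INTER_CUBIC))
f=viewer.grab_frame("top");cv2.imwrite("pics/t5.png",cv2.resize(f[60:260,140:340],None,fx=3,fy=3,interpolation=cv2.INTER_CUBIC))
E
```

```text
[ 0.5792  0.1577 -0.2983  0.0728 -1.2203 -1.0232]
0.03 [0.581  0.0585 0.2264] [ 2.81   -0.6523  5.1478] [ 0.2286 -1.0976  0.1006] 0.019210104519601295 11.2833
0.065 [0.574  0.0598 0.2263] [ 2.3001 -0.8506  4.2656] [ 0.1822 -1.161   0.0861] 0.01942376894072864 11.5583
0.1 [0.567  0.0614 0.2263] [ 3.3112 -1.142   4.4151] [ 0.1398 -1.2586  0.0536] 0.01911151611545359 11.8333
0.135 [0.56   0.0633 0.2263] [ 2.8365 -1.3511  4.5261] [ 0.1515 -1.2717  0.0812] 0.01918351720689639 12.1083
0.17 [0.553  0.0653 0.2263] [ 3.4451 -1.2355  4.2556] [ 0.0751 -1.2823  0.1297] 0.019217901689256623 12.3833
0.205 [0.5462 0.0676 0.2263] [ 3.4928 -1.1908  3.0916] [-0.0076 -1.3078  0.0995] 0.019301618143906782 12.6583
0.24 [0.5393 0.0701 0.2263] [ 3.3279 -1.7789  3.9928] [-0.054  -1.3689  0.0952] 0.01953445101583748 12.9333
0.275 [0.5326 0.0728 0.2263] [ 3.918  -1.3669  4.4049] [-0.1227 -1.4145  0.1011] 0.01931359111079793 13.2083
0.31 [0.526  0.0758 0.2263] [ 4.0816 -1.9509  3.9114] [-0.1354 -1.4097  0.1044] 0.019599512442210167 13.4833
0.345 [0.5196 0.079  0.2263] [ 3.8319 -2.0861  4.4465] [-0.1622 -1.4745  0.0674] 0.019227621765986216 13.7583
```

View pics/w5.png

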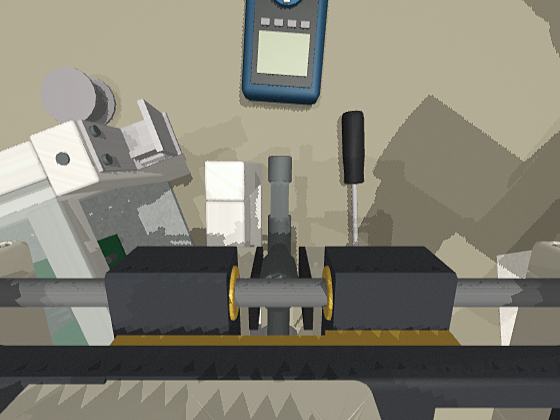

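View pics/s5.png

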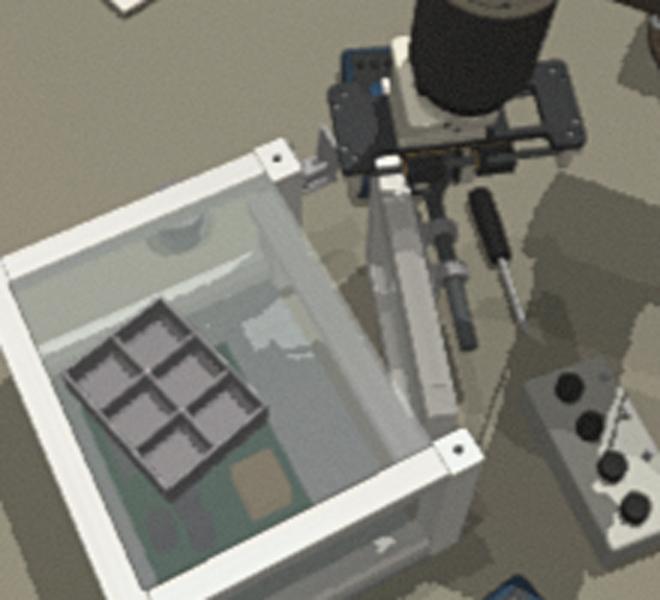

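View pics/t5.png

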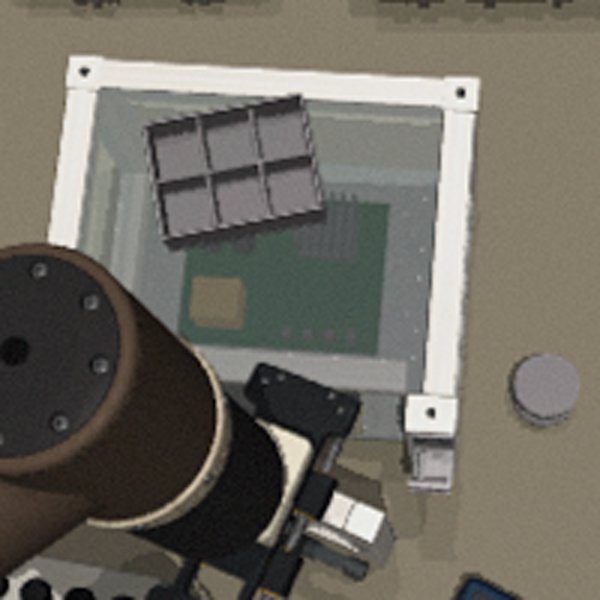

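The gate stands open with the bolt drawn and still in the fingers. The outer free corner is at about (245,161) in the wrist view. I'll measure the gap and check that the gate is still.

```bash
python3 - <<'E'
from h import *
np.set_printoptions(precision=4,suppress=True)
env.pause(.5)
s=env.get_state();print(s["ee_pos"],s["force"],s["finger_gap"],np.abs(s["qvel"]).max(),s["time"])
c=viewer.get_calibration("wrist")
e=w2g(atz(c,(245,161),.2))-HG; print("edge from hinge",e,np.hypot(*e[:2]))
a=w2g(atz(c,(205,161),.2))-HG; b=e
# direction of the gate's end face (its x axis)
v=a-b; print("gate angle from end face",-np.arctan2(v[1],v[0]))
E
```

```text
[0.5194 0.0791 0.2262] [ 4.5777 -2.0723  3.942 ] 0.0194397341857142 0.0013828709920884867 14.4083
edge from hinge [-0.0816 -0.2503  0.2   ] 0.26320934553386416
gate angle from end face 0.34432311326684095
```

```bash
python3 - <<'E'
from h import *
env.sign_off()
s=env.get_state();print(s["time"],s["force"],s["finger_gap"])
E
```

```text
the job is handed in; nothing more can be done
the job is handed in; nothing more can be done
```

The bolt is drawn, and the gate was handed in open at about 0.34 rad, roughly a hand's width. The gripper is still holding it by the bolt's grip. I handed in at about 14.4 s, and the system reported no verdict.

- **Bolt:** I lifted it about 0.125 rad before pulling, then drew it about 46 mm on top of the roughly 4 mm it had already slid. The nose shows clear of the keeper in the pictures. These lift and draw figures are hand motions. I took the bolt to follow because it did not move between the pads.
- **Forces:** The readings at the steps during the lift, draw and swing stayed under about 7 N, so the bolt was not forced.
- **Gate:** From the wrist picture, the free corner measured 263 mm from the hinge axis, as specified. The angle from the gate's end face was 0.344 rad. The raw bearing to that corner gave 0.315 rad because I did not correct it for the corner's offset. Both are within 0.22–0.47 rad.
- **Holding:** After a half-second pause the arm was still, and the fingers were closed on the grip at 19.4 mm with a 30 N squeeze.
- **Bystanders:** The scene and wrist pictures show no bystander touching the gate and none visibly moved. I did not measure their positions afterwards. Before the swing I put the nearest meter's corner about 70 mm from where the gate's free edge would stand.

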